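# Press home the proud stopper

## Task

Six sample bottles stand in the wooden carrier, and one black-headed stopper is standing proud, with pale cork showing under its head. Press that one gently down with the fingertips until its head sits on the glass rim, without lifting the bottle or drawing the stopper, then withdraw. Keep off the five bottles that are already closed, and leave the carrier and everything else on the counter alone.

Things in the scene. Friction and masses are not known exactly. Their poses are not given: they have to be found in the camera images.
- carrier: open wooden sample carrier standing on the counter, 138 x 204 mm outside (x, y), outer walls 58 mm high and 6 mm thick, floor 6 mm thick, two rows of three cells (60 mm square, 66 mm apart in both directions), a bent steel grip on each short end; fixed; origin under its centre
- bottle_a: loose sample bottle of green glass with a pale label, one of six alike standing in the carrier's cells in any order; body 56 mm across, about 0.3 kg; it has 2 mm of play all round in its cell; origin at the centre of its foot, z up; rim of the mouth 124 mm above the origin
- stopper_a (a joint): how far the stopper of bottle_a stands out of its mouth, in m: 0 = fully home (underside of the black head on the glass rim); a proud one starts at about 0.012 to 0.016; it slides along the bottle's axis with a tight cork fit, about 5 N to move it (a little more when fast) and stays where it is left; at 0 it stops hard
- top_a (a point): centre of the flat top of the black stopper head (32 mm across, 11 mm thick, pale cork shank 18 mm across below it) of bottle_a; moves with the stopper; when home it lies 135 mm above the bottle's origin, 141 mm above the counter
- bottle_b: loose sample bottle of green glass with a pale label, one of six alike standing in the carrier's cells in any order; body 56 mm across, about 0.3 kg; it has 2 mm of play all round in its cell; origin at the centre of its foot, z up; rim of the mouth 124 mm above the origin
- stopper_b (a joint): how far the stopper of bottle_b stands out of its mouth, in m: 0 = fully home (underside of the black head on the glass rim); a proud one starts at about 0.012 to 0.016; it slides along the bottle's axis with a tight cork fit, about 5 N to move it (a little more when fast) and stays where it is left; at 0 it stops hard
- top_b (a point): centre of the flat top of the black stopper head (32 mm across, 11 mm thick, pale cork shank 18 mm across below it) of bottle_b; moves with the stopper; when home it lies 135 mm above the bottle's origin, 141 mm above the counter
- bottle_c: loose sample bottle of green glass with a pale label, one of six alike standing in the carrier's cells in any order; body 56 mm across, about 0.3 kg; it has 2 mm of play all round in its cell; origin at the centre of its foot, z up; rim of the mouth 124 mm above the origin
- stopper_c (a joint): how far the stopper of bottle_c stands out of its mouth, in m: 0 = fully home (underside of the black head on the glass rim); a proud one starts at about 0.012 to 0.016; it slides along the bottle's axis with a tight cork fit, about 5 N to move it (a little more when fast) and stays where it is left; at 0 it stops hard
- top_c (a point): centre of the flat top of the black stopper head (32 mm across, 11 mm thick, pale cork shank 18 mm across below it) of bottle_c; moves with the stopper; when home it lies 135 mm above the bottle's origin, 141 mm above the counter
- bottle_d: loose sample bottle of green glass with a pale label, one of six alike standing in the carrier's cells in any order; body 56 mm across, about 0.3 kg; it has 2 mm of play all round in its cell; origin at the centre of its foot, z up; rim of the mouth 124 mm above the origin
- stopper_d (a joint): how far the stopper of bottle_d stands out of its mouth, in m: 0 = fully home (underside of the black head on the glass rim); a proud one starts at about 0.012 to 0.016; it slides along the bottle's axis with a tight cork fit, about 5 N to move it (a little more when fast) and stays where it is left; at 0 it stops hard
- top_d (a point): centre of the flat top of the black stopper head (32 mm across, 11 mm thick, pale cork shank 18 mm across below it) of bottle_d; moves with the stopper; when home it lies 135 mm above the bottle's origin, 141 mm above the counter
- bottle_e: loose sample bottle of green glass with a pale label, one of six alike standing in the carrier's cells in any order; body 56 mm across, about 0.3 kg; it has 2 mm of play all round in its cell; origin at the centre of its foot, z up; rim of the mouth 124 mm above the origin
- stopper_e (a joint): how far the stopper of bottle_e stands out of its mouth, in m: 0 = fully home (underside of the black head on the glass rim); a proud one starts at about 0.012 to 0.016; it slides along the bottle's axis with a tight cork fit, about 5 N to move it (a little more when fast) and stays where it is left; at 0 it stops hard
- top_e (a point): centre of the flat top of the black stopper head (32 mm across, 11 mm thick, pale cork shank 18 mm across below it) of bottle_e; moves with the stopper; when home it lies 135 mm above the bottle's origin, 141 mm above the counter
- bottle_f: loose sample bottle of green glass with a pale label, one of six alike standing in the carrier's cells in any order; body 56 mm across, about 0.3 kg; it has 2 mm of play all round in its cell; origin at the centre of its foot, z up; rim of the mouth 124 mm above the origin
- stopper_f (a joint): how far the stopper of bottle_f stands out of its mouth, in m: 0 = fully home (underside of the black head on the glass rim); a proud one starts at about 0.012 to 0.016; it slides along the bottle's axis with a tight cork fit, about 5 N to move it (a little more when fast) and stays where it is left; at 0 it stops hard
- top_f (a point): centre of the flat top of the black stopper head (32 mm across, 11 mm thick, pale cork shank 18 mm across below it) of bottle_f; moves with the stopper; when home it lies 135 mm above the bottle's origin, 141 mm above the counter
- glass: empty stemmed tasting glass, 81 mm across, 202 mm high, on the counter; fragile bystander; origin at the centre of its foot
- lemon: lemon, 67 x 51 x 49 mm, bystander on the counter; origin at its underside
- cork1: loose cork standing on end, 24 mm across, 43 mm high, bystander by the corker; origin at its foot
- cork3: loose cork standing on end, 24 mm across, 43 mm high, bystander by the corker; origin at its foot
- lever_corker: fixed bench corker of dark green iron to the left of the work, which the arm must not run into: base 250 x 176 mm; two posts carry a head from 370 to 500 mm above the counter, reaching 35 mm from the origin towards the robot; above it a lever with a wooden handle, 470 to 770 mm above the counter and reaching 155 mm from the origin towards the robot; origin on the counter under its middle

How it is judged (in metres and radians):
On the way:
1. the proud stopper is pressed home by the fingers (within 2.5 mm of the rim, fingers on it) (value of joint stopper_c below 0.0025 m and contact force between the fingers and bottle_c above 0.3 N), for 0.1 s.
At the end, for the whole second after the job is handed in: all six stoppers are home (within 2.5 mm of the rim), and all six bottles stand at rest on the floor of the carrier, upright within 5 degrees (value of joint each of stopper_a, stopper_b, stopper_c, stopper_d, stopper_e, stopper_f below 0.0025 m and angle between each of bottle_a, bottle_b, bottle_c, bottle_d, bottle_e, bottle_f's own z axis and vertical below 0.09 rad and z of each of bottle_a, bottle_b, bottle_c, bottle_d, bottle_e, bottle_f in the frame of carrier below 0.012 m and linear speed of each of bottle_a, bottle_b, bottle_c, bottle_d, bottle_e, bottle_f below 0.02 m/s); the robot touches nothing.
It fails at once if a bottle is lifted 15 mm or more off the carrier's floor, or a stopper is drawn (the proud one beyond 19 mm, another beyond 4 mm) (z of any of bottle_a, bottle_b, bottle_c, bottle_d, bottle_e, bottle_f in the frame of carrier above 0.021 m or value of joint stopper_c above 0.019 m or value of joint any of stopper_a, stopper_b, stopper_d, stopper_e, stopper_f above 0.004 m).
It fails at once if the robot touches one of the closed bottles or its stopper (over 1 N) (contact force between any of the arm, the fingers and bottle_a above 1 N or contact force between any of the arm, the fingers and bottle_b above 1 N or contact force between any of the arm, the fingers and bottle_d above 1 N or contact force between any of the arm, the fingers and bottle_e above 1 N or contact force between any of the arm, the fingers and bottle_f above 1 N).
It fails at once if the robot pushes on the carrier (over 3 N) (contact force between any of the arm, the fingers and carrier above 3 N).
It fails at once if the stopper is rammed: more than 45 N on the bottle (contact force between the fingers and bottle_c above 45 N).
It fails at once if the glass, the lemon or a loose cork is moved by more than 20 mm, or the glass tips (distance of any of glass, lemon, cork1, cork3 from where it was at the start of the episode above 0.02 m or angle between glass's own z axis and vertical above 0.2 rad).
It also fails if it takes over 32 s, if anything falls off the work surface, if the arm or the gripper's body presses on something with over 40 N, if the wrist force passes 120 N, or if a joint passes its speed limit or range.

## Robot

A 6-joint arm with a two-finger parallel gripper is mounted at the origin on a cart in front of the work surface, level with it; the furniture and walls round the work are solid. World frame = base frame: x ahead of the robot, y to its left, z up, the work surface at z = 0. Lengths are in mm, angles in rad, forces in N, time in s.
With the tool pointing down it reaches from about 350 to 775 mm from the base axis. Payload 7.3 kg.
Tool frame: the origin (TCP) lies at the very end of the fingers, on their centre line; the grasp point (between the pads) lies 19 mm behind it; z points along the fingers, y is the line along which they close (so a half turn about z gives the same grasp; the last joint's range is limited). The gripper opens to 92 mm and grips with 3 to 60 N. Pads are 19 mm wide; open, the fingers measure 130 mm over their backs; the gripper's body (75 mm by 190 mm) begins 47 mm behind the grasp point.
Start: joints at [-1.306, 0.342, 1.524, -0, 1.275, -0.146], TCP at [209.679, -481.331, 226.741] pointing down, gripper open.
Joint ranges: [-2.53, 2.53], [-0.77, 2.02], [0.04, 2.7], [-1, 4.14], [0.28, 2.66], [-3.11, 3.11]. Speed limits (rad/s): [2.57, 2.57, 3.14, 3.14, 3.14, 3.14].

## Interface

Orientations are given as [roll, pitch, yaw] about the fixed x, y, z axes, in that order (R = Rz(yaw) Ry(pitch) Rx(roll)).
In Python, from plant import * gives the robot as it stands.
- The arm moves only by the tool arm_command, never from a script. Its arguments are lists of equal length, an entry for each row: "gripper": the finger opening in mm, from 0 to 91.8; "dp": the shift along the tool's x, y, z in units of 25 mm (1.0 is 25 mm), a list of three; "twist": the turn about the tool's z in units of 5 degrees (1.0 is 5 degrees). A call has exactly 5 rows; each row shifts and turns the commanded pose from where the row before left it, along the tool's axes as they then stand; what a row does not reach is not made up. A row lasts 1/8 s, in which the tool goes at most 62.5 mm and 10.7 degrees, less where a joint would pass 70% of its speed; a pose out of reach is approached as far as the arm can. A call is refused whole if a number of a shift passes 1 or a number of a turn 1, either way. A call with a gripper value outside its range is refused whole. The fingers move at their own pace and stop on an object; the grip force is fixed at half the most. Time passes only in rows, so rows that do not move let the fingers close, or fill a call up. It gives the time, the measured TCP pose, the force, the opening and the grip force at its end, in the units of the state.
- get_obs(): the state, without advancing time (a new reading comes with each control period).
- capture(name): name is "side" or "top" or "wrist"; returns the picture (400x640x3 uint8, red, green, blue); there is no depth.
- get_calibration(name): a dict with "mtx" (3x3 intrinsics, pixels), "position" and "attitude" of the camera in the world; the wrist camera has in their place "mount" (4x4, takes a point from camera to tool coordinates, whose origin is the TCP and whose axes are the flange's). Camera axes: x right, y down, z forward; pixel columns grow to the right and rows downward; lengths in mm; the calibration is good to about 2 mm. A picture is of the moment at which its call begins: read the wrist's pose just before it. get_calibration takes no time and is no camera call.
- close_job(): hands the job in; it is judged then, once.
The state is a dict: "time": time; "joint_positions": joint angles; "dq": joint speeds; "tau": joint torques, N m; "tool_pos": TCP position; "tcp_rot": TCP orientation; "contact_force": force on the tool from outside, world axes, zero at the start; "moment": the same for the moment, N m; "grip_width": finger opening in mm; "finger_force": force on a finger pad.
Only numpy, scipy, OpenCV 4.12 (cv2) and the standard library are available. Lean on these libraries where they do the work, as an engineer would, in place of code of your own. Each camera call takes 0.05 s, during which the arm holds its last target. There are 200 camera calls.

## Working session

There is one attempt and no reset: what is moved stays moved. The work goes in short steps, Python scripts to look and compute and a tool call to move; the robot and the scene stay as the last step left them, time stands still between calls to the robot, and variables do not carry over. Pictures are saved under pics/ and viewed, at most 10 in all, crops included, and the job is handed in when it is done.

Besides the shell and the picture viewer there is one more tool, called after "Call:" by a JSON object that holds its "fn" and its "kwargs". arm_command: Moves the arm, as the interface text tells. Its arguments: {"type":"object","properties":{"gripper":{"type":"array"},"dp":{"type":"array"},"twist":{"type":"array"}},"required":["gripper","dp","twist"]}

```bash
mkdir -p pics; python3 - <<'E'
from plant import *
import cv2
for n in("side","top"):
    cv2.imwrite(f"pics/{n}0.png",capture(n)[:,:,::-1]); print(n,get_calibration(n))
o=get_obs();print(o["time"],o["tool_pos"],o["tcp_rot"]);print(get_calibration("wrist"))
E
```

```text
side {'mtx': array([[370.57787667,   0.        , 322.71256946],
       [  0.        , 370.57787667, 200.07184533],
       [  0.        ,   0.        ,   1.        ]]), 'position': array([314.23304323, 878.00234099, 483.13696982]), 'attitude': array([-2.0155342 ,  0.02482612, -2.85677744])}
top {'mtx': array([[450.15226285,   0.        , 315.12066761],
       [  0.        , 450.15226285, 199.67882522],
       [  0.        ,   0.        ,   1.        ]]), 'position': array([ 336.58059736,   66.11579395, 1313.9277101 ]), 'attitude': array([-2.95411817,  0.01805508, -1.57439264])}
0.1 [ 209.567617   -480.95766169  226.10979385] [-3.14018306e+00 -1.98409802e-04  4.10785350e-01]
{'mtx': array([[302.27329049,   0.        , 321.35270715],
       [  0.        , 302.27329049, 195.51980522],
       [  0.        ,   0.        ,   1.        ]]), 'mount': array([[ 2.23067557e-04, -9.58249764e-01, -2.85932403e-01,
         7.72462049e+01],
       [ 9.99999957e-01,  2.68126368e-04, -1.18435269e-04,
        -2.90955549e-01],
       [ 1.90156586e-04, -2.85932364e-01,  9.58249783e-01,
        -1.57984066e+02],
       [ 0.00000000e+00,  0.00000000e+00,  0.00000000e+00,
         1.00000000e+00]])}
```

View pics/side0.png

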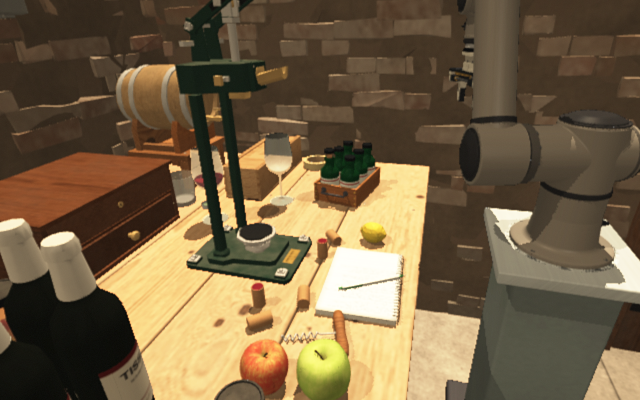

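View pics/top0.png

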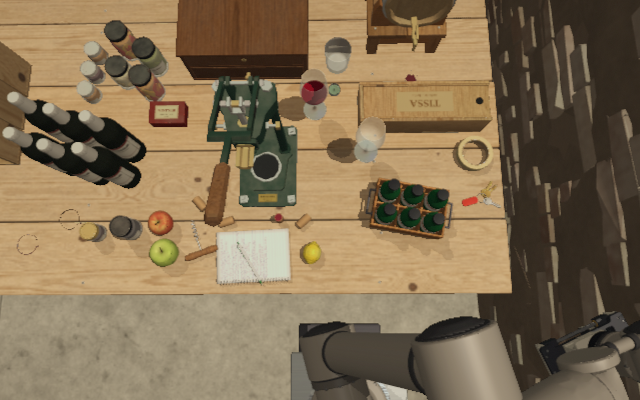

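The top view shows the carrier around pixel (410,208), with six heads in two rows at columns about 390–437. The tall glass is at (367,145). Next I'll enlarge both views.

```bash
cat > h.py <<'E'
from plant import *
import cv2,numpy as np
from scipy.spatial.transform import Rotation as R
def cam(n,o=None):
    c=get_calibration(n)
    if n=="wrist":
        T=np.eye(4);T[:3,:3]=R.from_euler("xyz",o["tcp_rot"]).as_matrix();T[:3,3]=o["tool_pos"];M=T@c["mount"]
        return c["mtx"],M[:3,:3],M[:3,3]
    return c["mtx"],R.from_euler("xyz",c["attitude"]).as_matrix(),np.array(c["position"])
def at(C,uv,z):
    K,r,p=C;d=r@np.linalg.solve(K,[*uv,1]);return p+d*(z-p[2])/d[2]
def px(C,X):
    K,r,p=C;v=K@(r.T@(np.array(X)-p));return v[:2]/v[2]
E
python3 - <<'E'
from h import *
a=cv2.imread("pics/top0.png")[165:250,345:465];b=cv2.imread("pics/side0.png")[130:210,300:400]
a=cv2.resize(a,(720,510),interpolation=2);b=cv2.resize(b,(700,560),interpolation=2)
cv2.imwrite("pics/topc.png",a);cv2.imwrite("pics/sidec.png",b)
C=cam("top")
for p in[(373,180),(449,190),(445,237),(371,226)]:print(at(C,p,58))
print(at(C,(369,158),0))
E
```

```text
[631.01851752 -77.66373964  58.        ]
[ 600.22653801 -291.93921404   58.        ]
[ 466.74645718 -273.02380188   58.        ]
[498.765151   -68.43101814  58.        ]
[712.83702838 -74.13388637   0.        ]
```

View pics/topc.png

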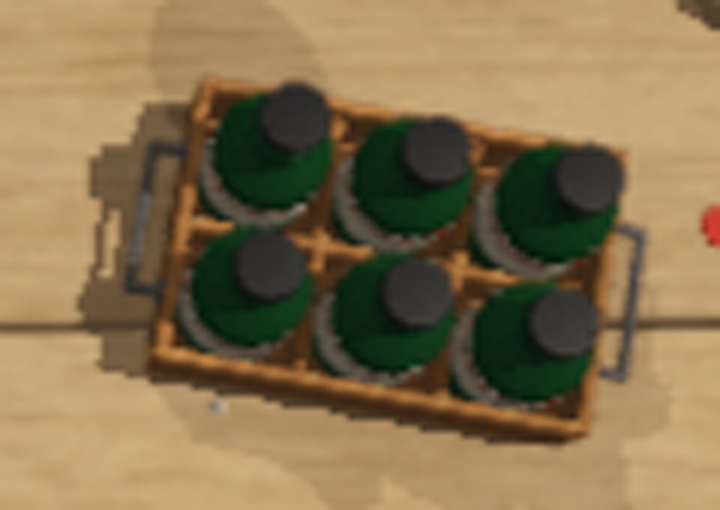

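View pics/sidec.png

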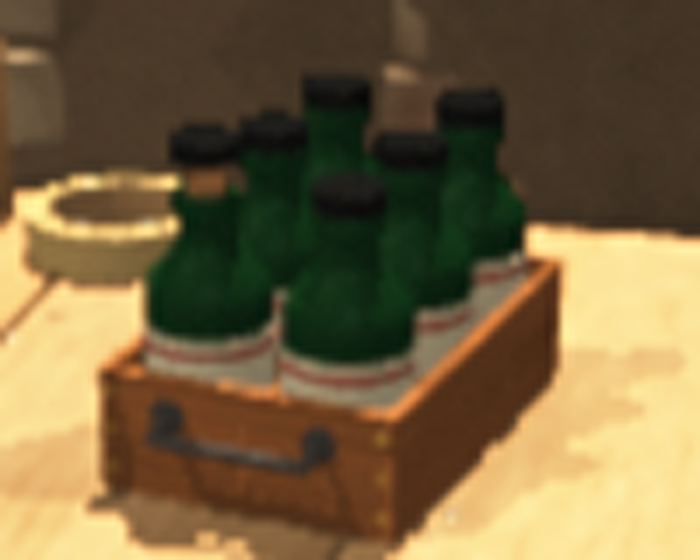

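The proud stopper is the left-front one in the side view, at px (329,149). In the top view that is the top-left head at px (394.3,184.7), which is the carrier's far-left corner (+x, +y). The glass is roughly 100 mm beyond it.

```bash
python3 - <<'E'
from h import *
C=cam("top")
for p,z in[((296,118),155),((437,150),141),((588,178),141),((270,264),141),((416,292),141),((562,322),141)]:print(at(C,(345+p[0]/6,165+p[1]/6),z))
X=at(C,(394.3,184.7),155);print(px(cam("side"),X),"seen 329.3 149.3")
E
```

```text
[ 595.24949129 -122.17256325  155.        ]
[ 583.41357767 -186.05512174  141.        ]
[ 570.31388498 -251.75438423  141.        ]
[ 532.82255938 -110.68525632  141.        ]
[ 519.97600679 -173.98088861  141.        ]
[ 506.32340031 -236.85853216  141.        ]
[329.42403885 148.19220569] seen 329.3 149.3
```

Call:
{"fn": "arm_command", "kwargs": {"gripper": [0,0,0,0,0], "dp": [[0,0,0],[0,0,0],[0,0,0],[0,0,0],[0,0,0]], "twist": [1,1,1,1,1]}}

```text
time: 0.72
tool_pos: [209.6, -481.1, 226.3]
tcp_rot: [-3.141, 0.0, -0.028]
contact_force: [0.4, -0.2, 0.1]
grip_width: 46.6
finger_force: 0.0
```

Call:
{"fn": "arm_command", "kwargs": {"gripper": [0,0,0,0,0], "dp": [[0,0,0],[0,0,0],[0.8,-1,0],[0.8,-1,0],[0.8,-1,0]], "twist": [1,0.9,0,0,0]}}

```text
time: 1.35
tool_pos: [283.3, -418.3, 226.3]
tcp_rot: [-3.141, 0.0, -0.192]
contact_force: [-0.9, -0.1, 0.3]
grip_width: 0.7
finger_force: 0.0
```

Call:
{"fn": "arm_command", "kwargs": {"gripper": [0,0,0,0,0], "dp": [[0.8,-1,0],[0.8,-1,0],[0.8,-1,0],[0.8,-1,0],[0.8,-1,0]], "twist": [0,0,0,0,0]}}

```text
time: 1.98
tool_pos: [405.4, -314.5, 226.4]
tcp_rot: [-3.141, 0.001, -0.191]
contact_force: [0.5, -1.0, 0.0]
grip_width: 0.2
finger_force: 0.0
```

Call:
{"fn": "arm_command", "kwargs": {"gripper": [0,0,0,0,0], "dp": [[0.8,-1,0],[0.8,-1,0],[0.8,-1,0],[0.8,-1,0],[0.8,-1,0]], "twist": [0,0,0,0,0]}}

```text
time: 2.6
tool_pos: [527.3, -210.8, 226.3]
tcp_rot: [-3.141, 0.001, -0.191]
contact_force: [0.4, -0.3, -0.2]
grip_width: 0.0
finger_force: 0.0
```

Call:
{"fn": "arm_command", "kwargs": {"gripper": [0,0,0,0,0], "dp": [[0.8,-1,0],[0.6,-1,0],[0,0,0],[0,0,0],[0,0,0]], "twist": [0,0,0,0,0]}}

```text
time: 3.22
tool_pos: [570.0, -170.0, 226.7]
tcp_rot: [3.141, 0.0, -0.192]
contact_force: [-0.4, -0.0, -0.1]
grip_width: 0.4
finger_force: 0.0
```

```bash
python3 - <<'E'
from h import *
o=get_obs();a=capture("wrist");cv2.imwrite("pics/w1.png",cv2.resize(a[:,:,::-1],(800,500),interpolation=2))
print(o["time"],o["tool_pos"],o["tcp_rot"],o["contact_force"],o["grip_width"])
C=cam("wrist",o)
print(px(C,o["tool_pos"])*1.25,px(C,[595.2,-122.2,155])*1.25)
np.save("o1.npy",np.r_[o["tool_pos"],o["tcp_rot"]])
E
```

```text
3.225 [ 570.03733513 -170.02807443  226.68276352] [ 3.14134889e+00  3.14129794e-04 -1.92415508e-01] [-0.41413627 -0.00645452 -0.0809129 ] 0.441457247986937
[402.22427493 306.87453495] [319.73366177 233.6708902 ]
```

View pics/w1.png

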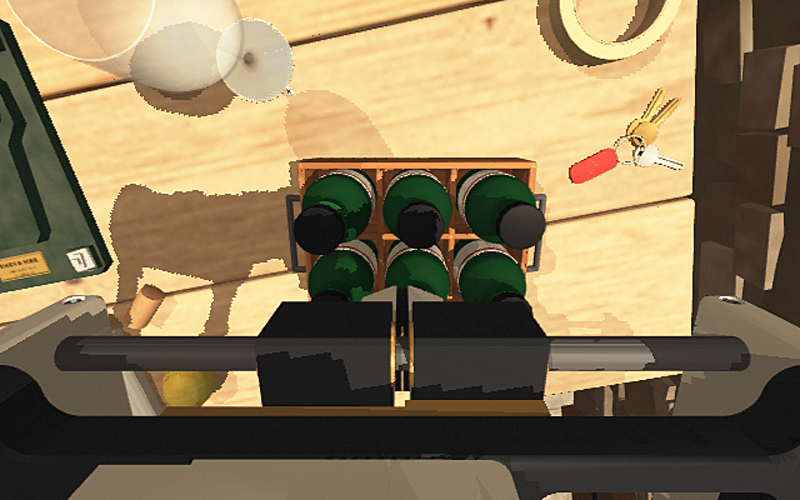

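The wrist view shows the proud head at (318,231) in the 800-px picture, within about 2 px of the prediction. The glass foot is at (255,60).

```bash
python3 - <<'E'
from h import *
v=np.load("o1.npy");o=dict(tool_pos=v[:3],tcp_rot=v[3:]);C=cam("wrist",o)
X=at(C,(318/1.25,231/1.25),155);print(X,"glass",at(C,(255/1.25,60/1.25),0))
for T in(X,(X+[595.2,-122.2,155])/2):print(R.from_euler("xyz",v[3:]).inv().apply(T-v[:3])/25)
E
```

```text
[ 597.09012862 -121.56918612  155.        ] glass [734.10677296 -63.26763642   0.        ]
[ 0.69236977 -2.11021499  2.86657889]
[ 0.65767746 -2.09060255  2.86659457]
```

Call:
{"fn": "arm_command", "kwargs": {"gripper": [0,0,0,0,0], "dp": [[0.27,-0.7,0],[0.2,-0.7,0],[0.2,-0.7,0],[0,0,0.7],[0,0,0.7]], "twist": [0,0,0,0,0]}}

```text
time: 3.9
tool_pos: [597.7, -119.4, 191.4]
tcp_rot: [3.142, -0.001, -0.19]
contact_force: [1.0, -0.4, -0.8]
grip_width: 0.3
finger_force: 0.0
```

Call:
{"fn": "arm_command", "kwargs": {"gripper": [0,0,0,0,0], "dp": [[0,0,0.6],[0,0,0.3],[0,0,0.1],[0,0,0],[0,0,0]], "twist": [0,0,0,0,0]}}

```text
time: 4.53
tool_pos: [597.3, -121.1, 167.3]
tcp_rot: [3.141, -0.001, -0.192]
contact_force: [1.0, 0.7, 0.1]
grip_width: 0.4
finger_force: 0.0
```

```bash
python3 - <<'E'
from h import *
o=get_obs();print(o["tool_pos"],o["contact_force"])
C=cam("side");a=capture("side")[130:180,295:365,::-1]
cv2.imwrite("pics/s2.png",cv2.resize(a,(770,550),interpolation=2));print((px(C,o["tool_pos"])-[295,130])*11)
E
```

```text
[ 597.33164014 -121.06296723  167.32937708] [1.02185903 0.71755977 0.10351291]
[368.88724504 155.66704677]
```

View pics/s2.png

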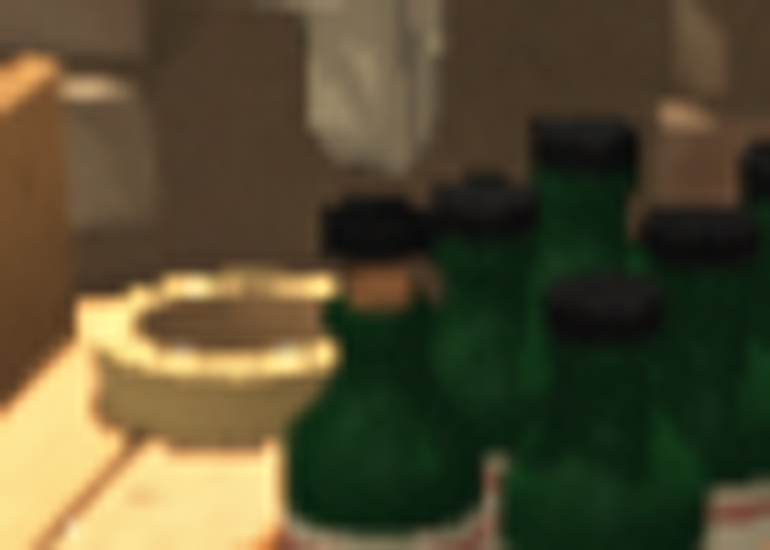

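The closed fingertips (x≈372 in the crop) hang centred over the proud head (x≈375), with the pale cork below it. I'll press down in small steps.

Call:
{"fn": "arm_command", "kwargs": {"gripper": [0,0,0,0,0], "dp": [[0,0,0.1],[0,0,0.1],[0,0,0.1],[0,0,0.1],[0,0,0.1]], "twist": [0,0,0,0,0]}}

```text
time: 5.2
tool_pos: [597.1, -120.9, 154.1]
tcp_rot: [3.142, -0.0, -0.191]
contact_force: [-0.6, 0.2, 4.9]
grip_width: 0.4
finger_force: 2.6
```

Call:
{"fn": "arm_command", "kwargs": {"gripper": [0,0,0,0,0], "dp": [[0,0,0.08],[0,0,0.08],[0,0,0.08],[0,0,0.08],[0,0,0]], "twist": [0,0,0,0,0]}}

```text
time: 5.82
tool_pos: [597.1, -120.9, 146.6]
tcp_rot: [3.141, -0.001, -0.191]
contact_force: [-1.0, 0.5, 4.3]
grip_width: 0.9
finger_force: 2.1
```

Call:
{"fn": "arm_command", "kwargs": {"gripper": [0,0,0,0,0], "dp": [[0,0,0.05],[0,0,0.05],[0,0,0.04],[0,0,0.02],[0,0,0]], "twist": [0,0,0,0,0]}}

```text
time: 6.45
tool_pos: [597.1, -121.0, 142.3]
tcp_rot: [3.141, -0.0, -0.191]
contact_force: [-1.5, -0.1, 5.0]
grip_width: 0.5
finger_force: 2.4
```

Call:
{"fn": "arm_command", "kwargs": {"gripper": [0,0,0,0,0], "dp": [[0,0,0.02],[0,0,0.02],[0,0,0.02],[0,0,0],[0,0,0]], "twist": [0,0,0,0,0]}}

```text
time: 7.08
tool_pos: [597.3, -121.0, 141.5]
tcp_rot: [3.141, -0.001, -0.191]
contact_force: [-2.0, 0.7, 8.5]
grip_width: 0.3
finger_force: 4.3
```

Call:
{"fn": "arm_command", "kwargs": {"gripper": [0,0,0,0,0], "dp": [[0,0,0.02],[0,0,0.02],[0,0,0],[0,0,0],[0,0,0]], "twist": [0,0,0,0,0]}}

```text
time: 7.7
tool_pos: [597.7, -121.1, 141.5]
tcp_rot: [3.141, -0.003, -0.191]
contact_force: [-3.1, 0.6, 13.0]
grip_width: 0.8
finger_force: 6.7
```

The head has reached its hard stop: the force rose to 13 N with no further travel. I'll withdraw straight up.

Call:
{"fn": "arm_command", "kwargs": {"gripper": [0,0,0,0,0], "dp": [[0,0,-0.1],[0,0,-0.3],[0,0,-1],[0,0,-1],[0,0,-1]], "twist": [0,0,0,0,0]}}

```text
time: 8.32
tool_pos: [596.9, -120.9, 225.2]
tcp_rot: [-3.142, 0.001, -0.191]
contact_force: [0.4, 0.6, -0.4]
grip_width: 0.4
finger_force: 0.0
```

Call:
{"fn": "arm_command", "kwargs": {"gripper": [0,0,0,0,0], "dp": [[0,0,-0.5],[0,0,0],[0,0,0],[0,0,0],[0,0,0]], "twist": [0,0,0,0,0]}}

```text
time: 8.95
tool_pos: [596.8, -120.9, 236.5]
tcp_rot: [-3.142, 0.001, -0.191]
contact_force: [-0.4, 0.2, 0.3]
grip_width: 0.5
finger_force: 0.0
```

```bash
python3 - <<'E'
from h import *
o=get_obs();print(o["tool_pos"],o["contact_force"])
a=capture("side")[130:210,300:400,::-1]
cv2.imwrite("pics/s3.png",cv2.resize(a,(700,560),interpolation=2))
E
```

```text
[ 596.837755   -120.85556699  236.54482374] [-0.40669803  0.23768302  0.25881028]
```

View pics/s3.png

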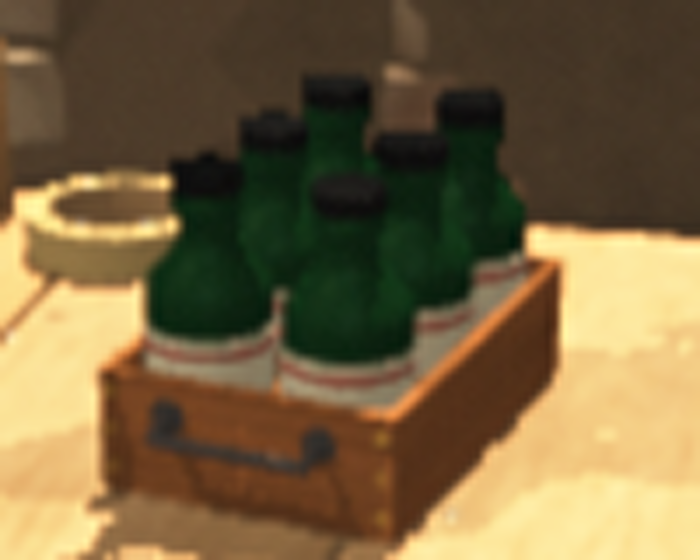

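The head, at (205,178) in the crop, now sits on the rim with no cork showing. All the bottles are upright and the arm is clear.

```bash
python3 -c "
from plant import *
print(close_job())"
```

```text
the job is handed in; nothing more can be done
None
```

The proud stopper is pressed home on its rim, with a peak reading of about 13 N, and the arm is withdrawn clear; the job was handed in at about 9 s, and no verdict came back.

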